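Refit the gear and close the service bay of a drive unit

ROBOT

A 6-joint arm with a two-finger parallel gripper is mounted at the origin on a cart in front of the work surface, level with it; the furniture and walls round the work are solid. World frame = base frame: x ahead of the robot, y to its left, z up, the work surface at z = 0. Lengths are in mm, angles in rad, forces in N, time in s.
With the tool pointing down it reaches from about 350 to 975 mm from the base axis. Payload 4.9 kg.
Tool frame: the origin (TCP) lies between the finger pads, 19 mm behind the fingertips; this is the grasp point; z points along the fingers, y is the line along which they close (so a half turn about z gives the same grasp; the last joint's range is limited). The gripper opens to 85 mm and grips with 20 to 120 N. Pads are 22 mm wide; open, the fingers measure 114 mm over their backs; the gripper's body (76 mm by 85 mm) begins 54 mm behind the grasp point. The pads swing forward as they close: fully open they stand 13 mm farther back than shut.
Start: joints at [-1.417, 0.053, 1.613, -0, 1.476, -0.119], TCP at [168.388, -601.87, 250.004] pointing down, gripper open.
Joint ranges: [-3.01, 3.01], [-1.01, 2.22], [0.06, 2.58], [-1.02, 4.17], [0.09, 2.62], [-3.14, 3.14]. Speed limits (rad/s): [2.57, 2.57, 3.14, 3.14, 3.14, 3.14].

INTERFACE

Orientations are given as a unit quaternion [w, x, y, z].
In Python, from station import ctrl gives the robot as it stands. The module is installed in compiled form; this text tells all that it offers.
- The arm moves only by the shell command python3 -m handwheel 'ROWS'. ROWS is JSON, a list of rows, each an object of numbers: "x", "y", "z": the shift along the tool's x, y, z scaled (see below); "wx", "wy", "wz": the turn, a rotation vector about the tool's x, y, z scaled (see below); "hand": the closure, from -1 (fully open) to 1 (shut). In form: [{"x": .., "y": .., "z": .., "wx": .., "wy": .., "wz": .., "hand": ..}, ...]. A call has 1 to 12 rows; each row is the pose to reach, as a shift and turn from the pose commanded when the call began, along the tool's axes at that moment, turning the shorter way round; what a row does not reach only later rows make up. The controller multiplies each number of a shift by 20 cm and each number of a turn by pi rad. A row lasts 1/10 s, in which the tool goes at most 50 mm and 8.59 degrees, less where a joint would pass 70% of its speed; a pose out of reach is approached as far as the arm can. A call with a number of a shift or a turn outside -1 to 1 is refused whole. A call with a gripper value outside its range is refused whole. The fingers move at their own pace and stop on an object; the grip force is fixed at half the most. Time passes only in rows, so rows that repeat a pose let the fingers close. It gives the time, the measured TCP pose, the force, the opening and the grip force at its end, in the units of the state.
- ctrl.sense(): the state, without advancing time (a new reading comes with each control period).
- ctrl.capture(name): name is "scene" or "top" or "wrist"; returns a dict with "frame" (420x560x3 uint8, blue, green, red), "fx", "fy", "cx", "cy" (pixels), "k1" (the pictures are not rectified: a ray, as slopes to the right and down, at radius r is drawn at 1 + k1 r^2 times it, then the intrinsics apply), "T" (4x4, takes a point from camera to world coordinates); the wrist camera has in their place "hand_eye" (4x4, takes a point from camera to tool coordinates, whose origin is the TCP and whose axes are the flange's). Camera axes: x right, y down, z forward; pixel columns grow to the right and rows downward; lengths in mm; the calibration is good to about 2 mm. A picture is of the moment at which its call begins: read the wrist's pose just before it. There is no depth.
- ctrl.finish_job(): hands the job in; it is judged then, once.
The state is a dict: "clock": time; "q": joint angles; "qd": joint speeds; "effort": joint torques, N m; "tcp_pos": TCP position; "tool_rot": TCP orientation; "wrist_force": force on the tool from outside, world axes, zero at the start; "moment": the same for the moment, N m; "grip_width": opening from 0.0 (shut) to 1.0 (fully open); "grip_force": force on a finger pad.
Only numpy, scipy, OpenCV 4.12 (cv2) and the standard library are available. Lean on these libraries where they do the work, as an engineer would, in place of code of your own. Each camera call takes 0.05 s, during which the arm holds its last target. There are 200 camera calls.

TASK

Put the gear wheel back on the square spindle in the open bay of the drive unit, turned to match the square and pushed fully down, and let go of it. Then take the bay cover by its pull, tuck its far edge under the lip of the rear lid without lifting the lid, and lower its near edge inside the front rim. Finish while still gripping the pull and pressing the cover down flat on its ledges against the sprung contact strip, ready for someone else to put the screws in; leave the other things on the bench alone.

Things in the scene. Friction and masses are not known exactly. Their poses are not given: they have to be found in the camera images.
- drive_unit: low grey metal case, fixed, 202 x 112 mm: open bay at the end near the robot, hinged rear lid over the rest. Origin on the bench straight under the spindle axis; its x points from front panel to rear lid, y left, z up. In mm: case x -68..134, y -56..56; bay opening x and y -39..39; bay floor z 10 with small fixed parts, the tallest a pinion of radius 9 at x 24, y 24, top z 23.5
- cover_ledge (a point): centre of the bay opening at the height of the ledges that the cover lies on (x 0, y 0, z 46 mm of the drive unit, same axes). Ledges: near x -58..-39, far x 39..66 (under the lid), sides out to y +-47.5 mm. An end stop under the lid at x 66 limits the tuck
- front_rim (a point): middle of the rim's top inner edge in front of the bay: x -58, z 49 mm of the drive unit, 3 mm above the ledges. The rim goes on along both sides (inner faces y +-47.5), so the cover's place is 95 mm wide and, to the end stop, 124 mm long
- spindle_seat (a point): centre of the shoulder at the foot of the square spindle (z 16 in the drive unit's frame), which the gear's underside rests on when fully down. Its x and y axes are square to the flats of the spindle, which is 12 mm across, 20 mm high above the shoulder, the top 5.5 mm tapering to 7 mm across
- spindle (a joint): turn of the spindle (rad, anticlockwise from above, 0: flats along the drive unit's axes); turns with light drag (0.03 N m)
- gear: steel gear wheel, 53 mm across and 9 mm thick, with a square hub 26 x 26 mm that stands 17 mm higher (26 mm in all) and a square 14 x 14 mm through bore; hub and bore flats lie along its x and y. Origin: centre of the underside, z up. 110 g (+-25 percent)
- cover: flat aluminium bay cover, 116 (x) x 90 (y) x 3 mm, with an upright dark pull across it: 10 mm thick (x), 56 mm long (y), from the plate up to z 27 mm, centred at x = -18 mm. Origin: centre of the plate's underside. x points to the far edge, which goes under the lid. 200 g (+-25 percent). Starts lying on the bench, pull up
- cover_pull (a point): centre of the upright pull on the cover, 15 mm above the plate's underside; the pull reaches 12 mm above and below it and 28 mm to each side along y
- cover_edge (a point): middle of the lower side of the cover's far edge (x +58 mm of the cover)
- cover_front (a point): middle of the lower side of the cover's near edge (x -58 mm of the cover)
- rear_lid (a joint): opening angle of the rear lid (rad, 0 shut); hinged along its rear edge at x 130 mm of the drive unit, free to lift; only its own 180 g keep it shut
- lid_lip (a point): middle of the lid's underside at the foot of its lip: at x 39, z 53 mm in the drive unit's frame, 7 mm above the far ledge. From there the lip flares up and forward about 6 mm. The lid is 2.5 mm thick
- contact_strip (a joint): travel of the sprung brass contact strip (m, 0 up, grows downward): pushes up with 4.5 N at 0 and 9.7 N at 0.0035, where its top is level with the ledges
- strip_top (a point): middle of the top of the contact strip, which lies across the near ledge at x -48.5 mm of the drive unit, 76 mm long, 3.5 mm proud of the ledge when up
- screwdriver_b: bystander: yellow screwdriver 153 mm long, leave alone
- tape_1: bystander: roll of black tape 55 mm across, leave alone
- spanner: bystander: spanner 138 mm long, leave alone
- hex_key: bystander: hex key 126 mm long, leave alone
- pen_1: bystander: marker pen 135 mm long, leave alone

How it is judged (in metres and radians):
On the way, in this order (a step that is already met when the one before it is completed fails the run):
1. the gear sits fully down on the square spindle and is let go (horizontal distance between gear and spindle_seat below 0.003 m and z of gear in the frame of spindle_seat below 0.002 m and angle between gear's own z axis and vertical below 0.08 rad and (angle between the x axis of gear and the x axis of spindle_seat, either way round below 0.25 rad or angle between the x axis of gear and the y axis of spindle_seat, either way round below 0.25 rad) and contact force between the fingers and gear below 0.1 N), for 0.2 s.
2. the cover's far edge is tucked under the rear lid's lip by more than 12 mm (x of cover_edge in the frame of drive_unit above 0.051 m and z of cover_edge in the frame of drive_unit between 0.044 and 0.051 m and horizontal distance between cover_edge and lid_lip below 0.035 m and value of joint rear_lid below 0.09 rad), for 0.05 s.
At the end, for the whole second after the job is handed in: Gear within 3 mm of the spindle axis and 2 mm of its shoulder; cover edge 15 mm or more under the lip, both edges down on the ledges (far 2 mm, near 1.5 mm), tilt below 0.03 rad; strip down over 2 mm; lid shut (below 0.02 rad); fingers on the pull (TCP within 30 mm), over 12 N, at rest (horizontal distance between gear and spindle_seat below 0.003 m and z of gear in the frame of spindle_seat below 0.002 m and x of cover_edge in the frame of drive_unit above 0.054 m and z of cover_edge in the frame of drive_unit below 0.048 m and z of cover_front in the frame of drive_unit below 0.0475 m and angle between cover's own z axis and vertical below 0.03 rad and value of joint contact_strip above 0.002 m and value of joint rear_lid below 0.02 rad and contact force between the fingers and cover above 12 N and distance between the grasp point and cover_pull below 0.03 m and linear speed of cover below 0.01 m/s); the arm keeps its last pose, push and grip.
It fails at once if the rear lid was lifted (more than 0.09 rad, 8 mm at the lip) (value of joint rear_lid above 0.09 rad).
It fails at once if a bystander was moved more than 3 cm (distance of any of screwdriver_b, tape_1, spanner, hex_key, pen_1 from where it was at the start of the episode above 0.03 m).
It also fails if it takes over 45 s, if anything falls off the work surface, if the arm or the gripper's body presses on something with over 40 N, if the wrist force passes 120 N, or if a joint passes its speed limit or range.

## Working session

There is one attempt and no reset: what is moved stays moved. The work goes in short steps, Python scripts to look and compute and a shell command to move; the robot and the scene stay as the last step left them, time stands still between calls to the robot, and variables do not carry over. Pictures are saved under pics/ and viewed, at most 10 in all, crops included, and the job is handed in when it is done.

```bash
mkdir -p pics; cat > h.py <<'E'
import numpy as np, cv2
from station import ctrl
from scipy.spatial.transform import Rotation as R
def pose(s=None):
    s=s or ctrl.sense(); q=s["tool_rot"]; T=np.eye(4)
    T[:3,:3]=R.from_quat([q[1],q[2],q[3],q[0]]).as_matrix(); T[:3,3]=s["tcp_pos"]; return T
def cap(name,save=None):
    P=pose(); c=ctrl.capture(name)
    c={k:(np.array(v) if k in("T","hand_eye","frame") else v) for k,v in c.items()}
    if name=="wrist": c["T"]=P@c["hand_eye"]
    if save: cv2.imwrite("pics/"+save,c["frame"]); np.save("pics/"+save+".npy",{k:v for k,v in c.items()},allow_pickle=True)
    return c
def load(save): return np.load("pics/"+save+".npy",allow_pickle=True).item()
def ray(c,uv):
    uv=np.atleast_2d(np.array(uv,float)); K=np.array([[c["fx"],0,c["cx"]],[0,c["fy"],c["cy"]],[0,0,1.]])
    p=cv2.undistortPoints(uv.reshape(-1,1,2),K,np.array([c["k1"],0,0,0.])).reshape(-1,2)
    d=np.c_[p,np.ones(len(p))]@c["T"][:3,:3].T
    return c["T"][:3,3],d
def onz(c,uv,z):
    o,d=ray(c,uv); return o+d*((z-o[2])/d[:,2])[:,None]
def proj(c,X):
    K=np.array([[c["fx"],0,c["cx"]],[0,c["fy"],c["cy"]],[0,0,1.]]); M=np.linalg.inv(c["T"])
    return cv2.projectPoints(np.atleast_2d(np.array(X,float)),cv2.Rodrigues(M[:3,:3])[0],M[:3,3],K,np.array([c["k1"],0,0,0.]))[0].reshape(-1,2)
def tool(target_xyz,yaw=None):
    "shift in tool units (/200mm) from the current pose to a world point; measured pose"
    T=pose(); d=T[:3,:3].T@(np.array(target_xyz)-T[:3,3]); return d/200
E
python3 - <<'E'
from h import *
np.set_printoptions(precision=3,suppress=True)
for n in("top","scene","wrist"):
    c=cap(n,n+"0.png"); print(n,c["fx"],c["cx"],c["cy"],c["k1"]); print(c["T"]); 
print(c["hand_eye"]);print(pose()); print(ctrl.sense())
E
```

```text
top 522.0583215582532 277.2015631847041 215.1980629538192 -0.1317897173449983
[[  -0.029   -0.988    0.154  367.636]
 [  -0.999    0.034    0.026 -234.799]
 [  -0.031   -0.153   -0.988 1330.323]
 [   0.       0.       0.       1.   ]]
scene 451.3832913576751 284.88300692645845 206.25241779971446 -0.059560812603858815
[[   0.882   -0.313    0.352  193.15 ]
 [  -0.471   -0.562    0.68  -949.653]
 [  -0.015   -0.766   -0.643  746.093]
 [   0.       0.       0.       1.   ]]
wrist 334.70621774471067 283.7540148557911 206.87762414360074 0.021201058860722842
[[   0.269   -0.911   -0.313  247.605]
 [  -0.963   -0.255   -0.086 -578.982]
 [  -0.002    0.325   -0.946  373.131]
 [   0.       0.       0.       1.   ]]
[[  -0.001   -0.946   -0.325   82.423]
 [   1.      -0.001   -0.      -0.422]
 [  -0.      -0.325    0.946 -124.222]
 [   0.       0.       0.       1.   ]]
[[   0.963    0.269   -0.     168.311]
 [   0.269   -0.963    0.002 -601.442]
 [   0.      -0.002   -1.     249.026]
 [   0.       0.       0.       1.   ]]
{'clock': 0.15, 'q': array([-1.417,  0.053,  1.614,  0.   ,  1.476, -0.119]), 'qd': array([ 0.001, -0.003, -0.005, -0.001, -0.002,  0.001]), 'effort': array([  0.   , -39.424, -37.072,  -0.   ,   0.005,  -0.   ]), 'tcp_pos': array([ 168.311, -601.442,  249.026]), 'tool_rot': array([-0.001,  0.991,  0.136, -0.   ]), 'wrist_force': array([ 0.298,  0.205, -0.867]), 'moment': array([-0.007, -0.024, -0.004]), 'grip_force': 0.0, 'grip_width': 0.9999934412770731}
```

View pics/top0.png

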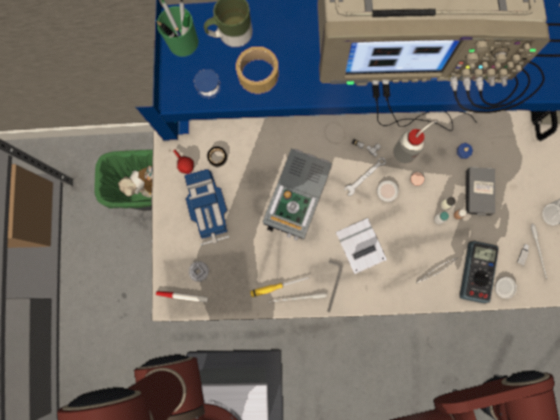

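View pics/scene0.png

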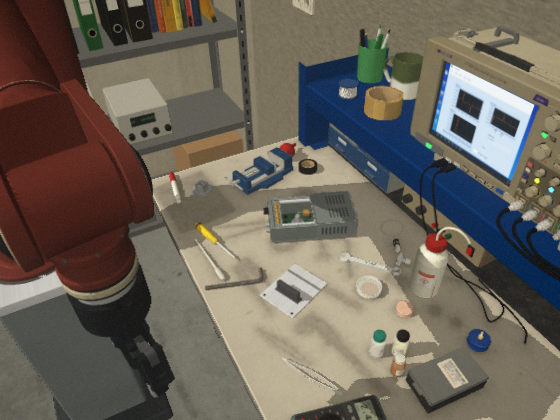

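Top view: drive unit about (297,195), bay at its lower half; cover about (361,246) with dark pull; gear about (199,271). I'll work out rough positions and an enlarged crop.

```bash
python3 - <<'E'
from h import *
np.set_printoptions(precision=1,suppress=True)
c=load("top0.png")
print(onz(c,[[199,271]],26),onz(c,[[361,246]],3),onz(c,[[293,208]],40))
f=c["frame"]
a=cv2.resize(f[140:305,150:400],None,fx=3.2,fy=3.2,interpolation=cv2.INTER_CUBIC)
cv2.imwrite("pics/crop0.png",a)
E
```

```text
[[436.2   0.5  26. ]] [[ 488.1 -410.6    3. ]] [[ 585.9 -240.6   40. ]]
```

View pics/crop0.png

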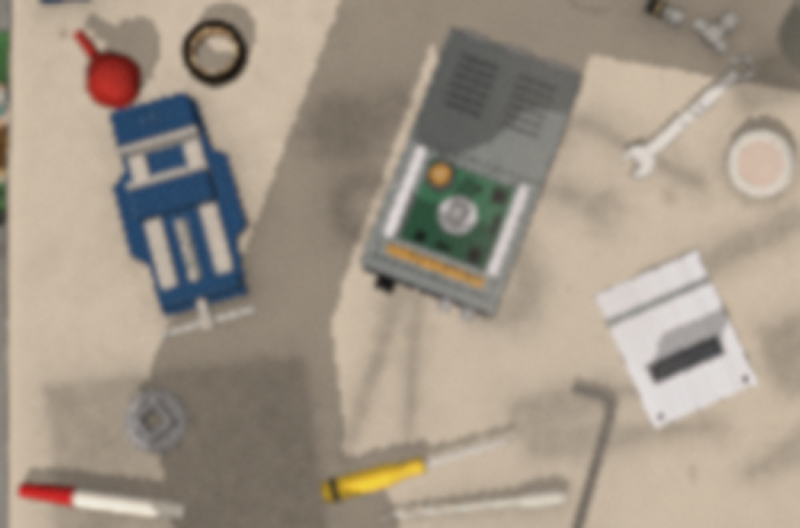

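Crop shows unit with x axis leaning right (yaw about -20°), cover with far edge up-left (pull at the lower part), gear near (155,420) in crop. Moving to a viewpoint between unit and cover.

```bash
python3 -m handwheel '[{"x":0.98,"y":-0.43,"hand":-1},{"x":0.98,"y":-0.43,"hand":-1},{"x":0.98,"y":-0.43,"hand":-1},{"x":0.98,"y":-0.43,"hand":-1},{"x":0.98,"y":-0.43,"hand":-1}]'
python3 -m handwheel '[{"x":0.98,"y":-0.43,"hand":-1},{"x":0.98,"y":-0.43,"hand":-1},{"x":0.98,"y":-0.43,"hand":-1},{"x":0.98,"y":-0.43,"hand":-1},{"x":0.98,"y":-0.43,"hand":-1},{"x":0.98,"y":-0.43,"hand":-1}]'
python3 -c "
from h import *
c=cap('wrist','w1.png')
cv2.imwrite('pics/w1b.png',cv2.resize(c['frame'],(800,600),interpolation=cv2.INTER_CUBIC))"
```

```text
$[0]: bad value
$[0]: bad value
```

View pics/w1b.png

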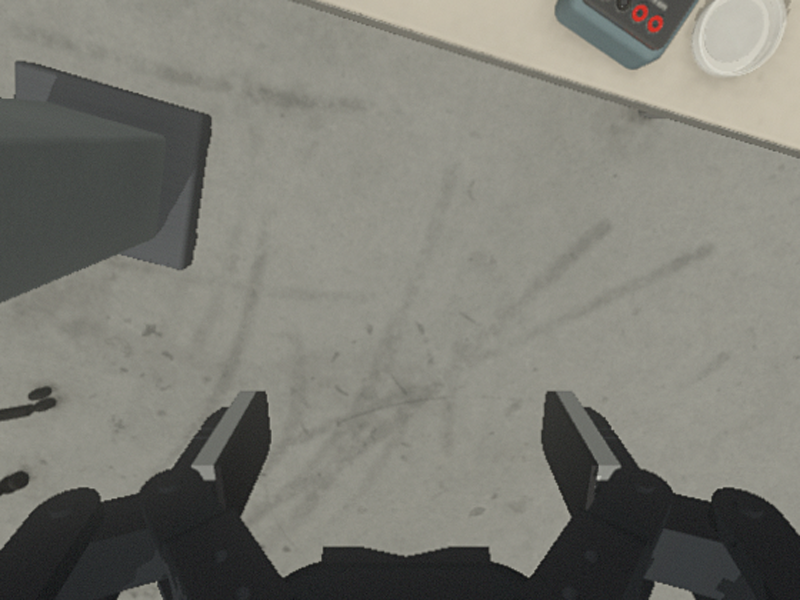

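The rows need all keys; the arm did not move (view shows only the floor and open fingers).

```bash
python3 -m handwheel '[{"x":0.98,"y":-0.43,"z":0,"wx":0,"wy":0,"wz":0,"hand":-1},{"x":0.98,"y":-0.43,"z":0,"wx":0,"wy":0,"wz":0,"hand":-1},{"x":0.98,"y":-0.43,"z":0,"wx":0,"wy":0,"wz":0,"hand":-1},{"x":0.98,"y":-0.43,"z":0,"wx":0,"wy":0,"wz":0,"hand":-1},{"x":0.98,"y":-0.43,"z":0,"wx":0,"wy":0,"wz":0,"hand":-1}]' &&
python3 -m handwheel '[{"x":0.98,"y":-0.43,"z":0,"wx":0,"wy":0,"wz":0,"hand":-1},{"x":0.98,"y":-0.43,"z":0,"wx":0,"wy":0,"wz":0,"hand":-1},{"x":0.98,"y":-0.43,"z":0,"wx":0,"wy":0,"wz":0,"hand":-1},{"x":0.98,"y":-0.43,"z":0,"wx":0,"wy":0,"wz":0,"hand":-1},{"x":0.98,"y":-0.43,"z":0,"wx":0,"wy":0,"wz":0,"hand":-1},{"x":0.98,"y":-0.43,"z":0,"wx":0,"wy":0,"wz":0,"hand":-1}]' &&
python3 -c "
from h import *
c=cap('wrist','w2.png')
cv2.imwrite('pics/w2b.png',cv2.resize(c['frame'],(800,600),interpolation=cv2.INTER_CUBIC))"
```

```text
clock: 0.7
tcp_pos: [336.8, -463.3, 249.9]
tool_rot: [-0.0, 0.99, 0.138, 0.001]
wrist_force: [0.8, 0.0, 0.7]
grip_width: 1.001
grip_force: 0.0
clock: 1.3
tcp_pos: [500.5, -329.6, 249.7]
tool_rot: [-0.0, 0.991, 0.137, -0.0]
wrist_force: [-0.9, -0.6, 0.2]
grip_width: 1.0
grip_force: 0.0
```

View pics/w2b.png

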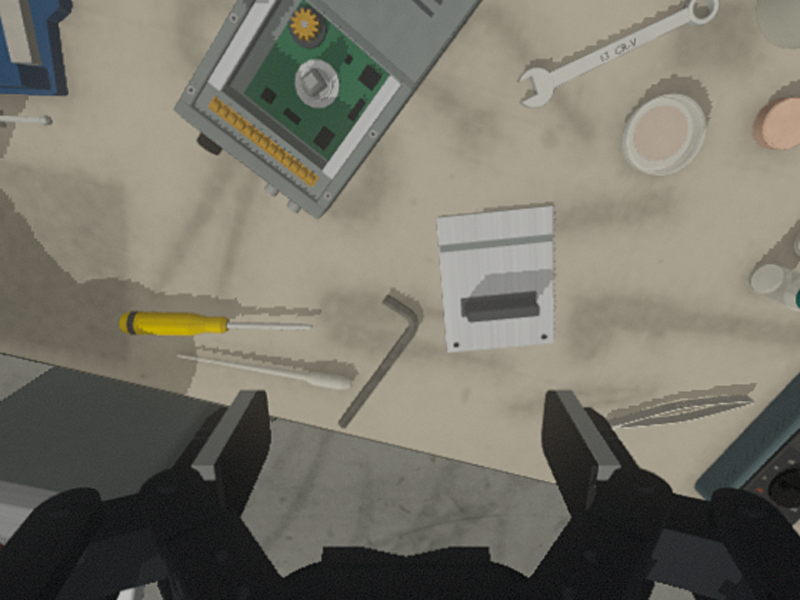

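Wrist view (800x600 picture): cover corners about (436,217),(554,204),(552,343),(449,352); brass strip from (213,103) to (315,182); spindle about (315,80). I compute poses from masks.

```bash
cat >> h.py <<'E'
def brass(c,z=48.5,near=None,R0=70):
    "brass strip: minAreaRect on world xy plane z"
    hsv=cv2.cvtColor(c["frame"],cv2.COLOR_BGR2HSV)
    m=cv2.inRange(hsv,(14,110,90),(28,255,255))
    m=cv2.morphologyEx(m,cv2.MORPH_CLOSE,np.ones((7,7)))
    out=[]
    for k in cv2.findContours(m,cv2.RETR_EXTERNAL,cv2.CHAIN_APPROX_NONE)[0]:
        if cv2.contourArea(k)<60: continue
        P=onz(c,k.reshape(-1,2),z)[:,:2].astype(np.float32); out.append((cv2.minAreaRect(P),cv2.contourArea(k),k.reshape(-1,2).mean(0)))
    return out
def cover(c,z=3):
    hsv=cv2.cvtColor(c["frame"],cv2.COLOR_BGR2HSV)
    m=cv2.inRange(hsv,(0,0,125),(180,28,255)); m=cv2.morphologyEx(m,cv2.MORPH_OPEN,np.ones((3,3)))
    out=[]
    for k in cv2.findContours(m,cv2.RETR_EXTERNAL,cv2.CHAIN_APPROX_NONE)[0]:
        if cv2.contourArea(k)<1500: continue
        P=onz(c,k.reshape(-1,2),z)[:,:2].astype(np.float32); out.append((cv2.minAreaRect(P),cv2.contourArea(k),k.reshape(-1,2).mean(0)))
    return out
E
python3 - <<'E'
from h import *
np.set_printoptions(precision=1,suppress=True)
c=load("w2.png")
for o in brass(c): print("brass",o)
for o in cover(c): print("cover",o)
s=.7
print("corners",onz(c,np.array([[436,217],[554,204],[552,343],[449,352]])*s,3))
print("strip ends",onz(c,np.array([[213,103],[315,182]])*s,48.5)); print("spindle",onz(c,[[315*s,80*s]],36))
E
```

```text
brass (((405.2951354980469, -179.56771850585938), (18.00311851501465, 79.19586181640625), 15.655461311340332), 1003.0, array([121. , 226.3]))
brass (((547.6891479492188, -220.99264526367188), (79.06134033203125, 8.135910034179688), 67.317626953125), 716.5, array([183.8,  98.8]))
brass (((620.51708984375, -232.13943481445312), (15.961532592773438, 16.281496047973633), 6.055682182312012), 294.0, array([213.1,  16.8]))
cover (((475.5666809082031, -414.4888000488281), (91.29802703857422, 90.61213684082031), 21.559858322143555), 5504.0, array([348.5, 206.2]))
cover (((530.0830078125, -392.968017578125), (25.584993362426758, 90.6179428100586), 21.430652618408203), 1658.5, array([346.1, 158.3]))
cover (((626.5162353515625, -488.44964599609375), (55.78415298461914, 57.06605529785156), 27.611263275146484), 2445.5, array([464.6,  93.8]))
cover (((667.3080444335938, -434.1501770019531), (26.20931625366211, 139.00209045410156), 36.87936019897461), 1594.5, array([433.9,  33.3]))
corners [[ 525.2 -346.8    3. ]
 [ 559.2 -431.1    3. ]
 [ 449.5 -472.6    3. ]
 [ 417.7 -391.2    3. ]]
strip ends [[ 562.1 -186.1   48.5]
 [ 532.3 -257.8   48.5]]
spindle [[ 593.2 -242.5   36. ]]
```

```bash
python3 -m handwheel '[{"x":0.56,"y":-0.30,"z":0.30,"wx":0,"wy":0,"wz":0,"hand":-1},{"x":0.56,"y":-0.30,"z":0.30,"wx":0,"wy":0,"wz":0,"hand":-1},{"x":0.56,"y":-0.30,"z":0.30,"wx":0,"wy":0,"wz":0,"hand":-1},{"x":0.56,"y":-0.30,"z":0.30,"wx":0,"wy":0,"wz":0,"hand":-1}]' &&
python3 -c "
from h import *
c=cap('wrist','w3.png')
cv2.imwrite('pics/w3b.png',cv2.resize(c['frame'],(800,600),interpolation=cv2.INTER_CUBIC))
for o in brass(c): print('brass',o)
"
```

```text
clock: 1.75
tcp_pos: [590.6, -241.0, 186.1]
tool_rot: [-0.002, 0.991, 0.137, -0.002]
wrist_force: [-1.6, -0.0, -0.4]
grip_width: 1.0
grip_force: 0.0
brass (((426.4332275390625, -192.36178588867188), (19.913013458251953, 33.78364562988281), 15.50682544708252), 397.0, array([189.96428571, 342.39285714]))
brass (((548.3629150390625, -220.55958557128906), (78.86019134521484, 8.171631813049316), 67.23576354980469), 725.0, array([247.5  , 235.975]))
brass (((626.874267578125, -224.80258178710938), (15.315208435058594, 12.054574012756348), 68.99980163574219), 224.0, array([277.92857143, 149.03571429]))
```

View pics/w3b.png

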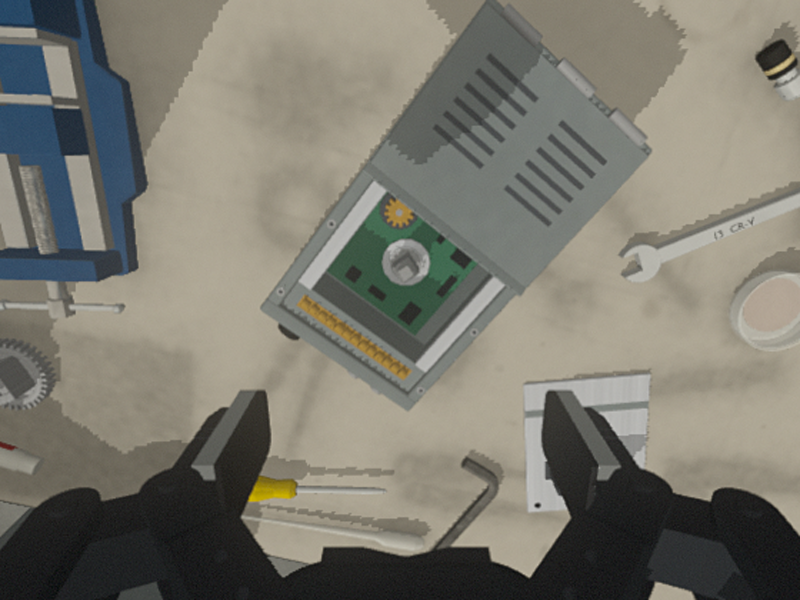

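Unit centred; spindle about (405,262), pinion (398,212), strip centre (353,337). Moving to the gear and zooming on spindle.

```bash
python3 -m handwheel '[{"x":-0.21,"y":-0.69,"z":0.0,"wx":0,"wy":0,"wz":0,"hand":-1},{"x":-0.21,"y":-0.69,"z":0.0,"wx":0,"wy":0,"wz":0,"hand":-1},{"x":-0.21,"y":-0.69,"z":0,"wx":0,"wy":0,"wz":0,"hand":-1}]' && python3 -m handwheel '[{"x":-0.21,"y":-0.69,"z":0.26,"wx":0,"wy":0,"wz":0,"hand":-1},{"x":-0.21,"y":-0.69,"z":0.26,"wx":0,"wy":0,"wz":0,"hand":-1},{"x":-0.21,"y":-0.69,"z":0.26,"wx":0,"wy":0,"wz":0,"hand":-1},{"x":-0.21,"y":-0.69,"z":0.26,"wx":0,"wy":0,"wz":0,"hand":-1}]' &&
python3 -c "
from h import *
c=cap('wrist','w4.png'); d=load('w3.png')
def cr(f,u,v,r): return cv2.resize(f[v-r:v+r,u-r:u+r],(400,400),interpolation=cv2.INTER_CUBIC)
o,dd=ray(c,[[0,0]])
u,v=proj(c,[436,0,20])[0].astype(int); print(u,v)
a=np.hstack([cr(d['frame'],284,183,20),cr(c['frame'],u,v,65)]); cv2.imwrite('pics/z4.png',a)
"
```

```text
clock: 2.1
tcp_pos: [511.9, -122.2, 190.5]
tool_rot: [0.0, 0.991, 0.134, 0.0]
wrist_force: [0.4, 1.0, 0.2]
grip_width: 1.0
grip_force: 0.0
clock: 2.5
tcp_pos: [431.3, 1.9, 134.9]
tool_rot: [-0.001, 0.991, 0.136, -0.003]
wrist_force: [-0.8, -0.6, -1.4]
grip_width: 1.002
grip_force: 0.0
288 201
```

View pics/z4.png

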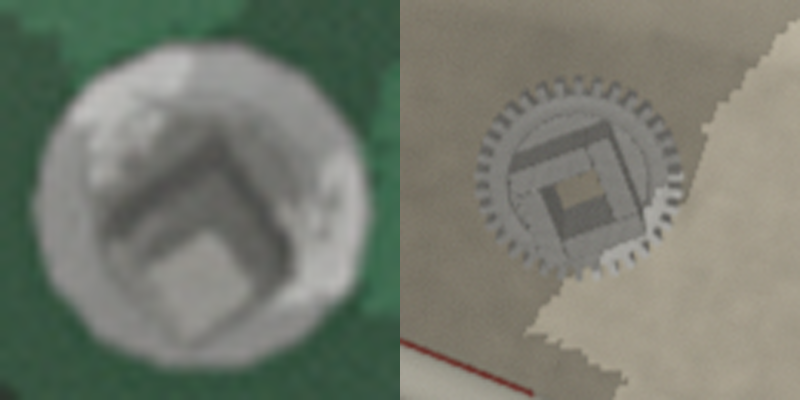

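Left: spindle top square (7 mm) with corners about (145,280),(208,232),(255,275),(190,345), base corners (105,225),(213,130),(293,265). Right: gear hub top corners about (513,183),(590,148),(643,218),(568,262).

```bash
python3 - <<'E'
from h import *
np.set_printoptions(precision=1,suppress=True)
def ang(P): 
    e=np.roll(P,-1,0)-P; print("edge len",np.hypot(e[:,0],e[:,1]),"ang",np.degrees(np.arctan2(e[:,1],e[:,0])), "c",P.mean(0))
d=load("w3.png");c=load("w4.png")
f=lambda a:np.array(a)/10+[264,163]
ang(onz(d,f([[145,280],[208,232],[255,275],[190,345]]),36)); ang(onz(d,f([[105,225],[213,130],[293,265]]),30))
hub=lambda a:(np.array(a)-[400,0])*130/400+[223,136]
ang(onz(c,hub([[513,183],[590,148],[643,218],[568,262]]),26))
# shoulder disc
dh=onz(d,f([[30,200],[372,200],[200,40],[200,370]]),16); print("disc",(dh[:2].mean(0)+dh[2:].mean(0))/2,dh)
# gear outline
hsv=cv2.cvtColor(c["frame"],cv2.COLOR_BGR2HSV); 
m=cv2.inRange(hsv,(0,0,60),(180,28,255)); m=cv2.morphologyEx(m,cv2.MORPH_CLOSE,np.ones((9,9))); 
for k in cv2.findContours(m,cv2.RETR_EXTERNAL,cv2.CHAIN_APPROX_NONE)[0]:
    if 1500<cv2.contourArea(k)<6000: 
        P=onz(c,k.reshape(-1,2),9)[:,:2].astype(np.float32); print("gear",cv2.minEnclosingCircle(P),k.reshape(-1,2).mean(0))
u=np.array([[475,180],[683,180],[578,75],[578,282]]); g=onz(c,hub(u),9); print("gear pts",g, (g[0]+g[1])/2,(g[2]+g[3])/2)
E
```

```text
edge len [6.8 5.5 8.4 7. ] ang [ -36.  -117.7  154.2   49.1] c [ 591.9 -239.7   36. ]
edge len [12.6 13.9 16.7] ang [ -32.2 -134.2   93.3] c [ 596.8 -238.6   30. ]
edge len [20.1 21.5 21.3 23.9] ang [ -49.1 -128.1  137.8   48.3] c [435.8   5.9  26. ]
disc [ 593.4 -239.3   16. ] [[ 589.5 -224.3   16. ]
 [ 597.9 -254.2   16. ]
 [ 607.9 -235.1   16. ]
 [ 578.1 -243.5   16. ]]
gear ((368.05694580078125, 27.299026489257812), 45.45598602294922) [233.5 260.7]
gear ((436.17449951171875, 5.876997470855713), 27.423704147338867) [280.9 194.3]
gear ((569.81298828125, -53.036231994628906), 20.439699172973633) [422.1  30.5]
gear pts [[429.2  31.5   9. ]
 [443.5 -19.3   9. ]
 [462.2  13.5   9. ]
 [409.3  -1.1   9. ]] [436.4   6.1   9. ] [435.8   6.2   9. ]
```

```bash
cat >> h.py <<'E'
def sqang(c,ctr,z,r,s=8):
    "square's edge angle (deg, mod 90, world) from gradients on plane z about ctr"
    n=int(2*r*s); Y,X=np.mgrid[0:n,0:n]/s-r
    W=np.stack([ctr[0]+X,ctr[1]+Y,np.full_like(X,z)],-1).reshape(-1,3)
    uv=proj(c,W).astype(np.float32).reshape(n,n,2)
    g=cv2.GaussianBlur(cv2.remap(cv2.cvtColor(c["frame"],cv2.COLOR_BGR2GRAY),uv[...,0],uv[...,1],cv2.INTER_CUBIC).astype(np.float32),(0,0),s*.5)
    gx=cv2.Sobel(g,cv2.CV_32F,1,0);gy=cv2.Sobel(g,cv2.CV_32F,0,1); w=np.hypot(gx,gy)**2*(np.hypot(X,Y)<r)
    a=np.arctan2(gy,gx); v=(w*np.exp(4j*a)).sum(); return np.degrees(np.angle(v))/4%90, abs(v)/w.sum()
E
python3 - <<'E'
from h import *
c=load("w4.png");d=load("w3.png")
for r in(13,16,19): print("gear",sqang(c,(436,6),26,r))
for z,r in((36,5),(36,6),(32,8),(36,8)): print("spindle",sqang(d,(593,-239.5),z,r))
T=pose(); print(np.degrees(np.arctan2(T[1,0],T[0,0])),tool((436,6,60)))
E
```

```text
gear (np.float32(36.80166), np.float32(0.7290584))
gear (np.float32(36.7752), np.float32(0.60681236))
gear (np.float32(35.06195), np.float32(0.48276868))
spindle (np.float32(50.007065), np.float32(0.6033053))
spindle (np.float32(49.548965), np.float32(0.6042706))
spindle (np.float32(47.845074), np.float32(0.43227306))
spindle (np.float32(50.323517), np.float32(0.33760965))
15.645507886247463 [ 0.0206757  -0.02228083  0.38271767]
```

Gear flats at ~36.6° (mod 90), spindle at ~50°. Pick with tool yaw -53.5°, place with -40°.

```bash
python3 -m handwheel '[{"x":0.02,"y":-0.022,"z":0.2,"wx":0,"wy":0,"wz":0.384,"hand":-0.2},{"x":0.02,"y":-0.022,"z":0.38,"wx":0,"wy":0,"wz":0.384,"hand":-0.2},{"x":0.02,"y":-0.022,"z":0.38,"wx":0,"wy":0,"wz":0.384,"hand":-0.2},{"x":0.02,"y":-0.022,"z":0.38,"wx":0,"wy":0,"wz":0.384,"hand":-0.2},{"x":0.02,"y":-0.022,"z":0.38,"wx":0,"wy":0,"wz":0.384,"hand":-0.2},{"x":0.02,"y":-0.022,"z":0.38,"wx":0,"wy":0,"wz":0.384,"hand":-0.2},{"x":0.02,"y":-0.022,"z":0.38,"wx":0,"wy":0,"wz":0.384,"hand":-0.2},{"x":0.02,"y":-0.022,"z":0.38,"wx":0,"wy":0,"wz":0.384,"hand":-0.2},{"x":0.02,"y":-0.022,"z":0.38,"wx":0,"wy":0,"wz":0.384,"hand":-0.2},{"x":0.02,"y":-0.022,"z":0.38,"wx":0,"wy":0,"wz":0.384,"hand":-0.2},{"x":0.02,"y":-0.022,"z":0.38,"wx":0,"wy":0,"wz":0.384,"hand":-0.2}]' &&
python3 - <<'E'
from h import *
T=pose(); print(np.degrees(np.arctan2(T[1,0],T[0,0])),tool((436,6,29)))
E
```

```text
clock: 3.65
tcp_pos: [439.3, 4.9, 62.6]
tool_rot: [-0.0, 0.893, -0.45, 0.001]
wrist_force: [-0.1, 0.1, 0.3]
grip_width: 0.596
grip_force: 0.0
-53.45052378883857 [-0.01459941  0.00994882  0.16803581]
```

```bash
python3 -m handwheel '[{"x":-0.012,"y":0.01,"z":0.1,"wx":0,"wy":0,"wz":0,"hand":-0.2},{"x":-0.012,"y":0.01,"z":0.165,"wx":0,"wy":0,"wz":0,"hand":-0.2},{"x":-0.012,"y":0.01,"z":0.165,"wx":0,"wy":0,"wz":0,"hand":-0.2},{"x":-0.012,"y":0.01,"z":0.165,"wx":0,"wy":0,"wz":0,"hand":1},{"x":-0.012,"y":0.01,"z":0.165,"wx":0,"wy":0,"wz":0,"hand":1},{"x":-0.012,"y":0.01,"z":0.165,"wx":0,"wy":0,"wz":0,"hand":1},{"x":-0.012,"y":0.01,"z":0.165,"wx":0,"wy":0,"wz":0,"hand":1},{"x":-0.012,"y":0.01,"z":0.165,"wx":0,"wy":0,"wz":0,"hand":1},{"x":-0.012,"y":0.01,"z":0.165,"wx":0,"wy":0,"wz":0,"hand":1},{"x":-0.012,"y":0.01,"z":0.165,"wx":0,"wy":0,"wz":0,"hand":1}]'
```

```text
clock: 4.65
tcp_pos: [436.4, 6.5, 29.8]
tool_rot: [-0.0, 0.893, -0.45, 0.001]
wrist_force: [0.2, 0.4, 5.7]
grip_width: 0.285
grip_force: 61.9
```

```bash
python3 -m handwheel '[{"x":0,"y":0,"z":-0.25,"wx":0,"wy":0,"wz":0,"hand":1},{"x":0,"y":0,"z":-0.5,"wx":0,"wy":0,"wz":0,"hand":1},{"x":0.25,"y":0.02,"z":-0.5,"wx":0,"wy":0,"wz":0,"hand":1},{"x":0.5,"y":0.04,"z":-0.5,"wx":0,"wy":0,"wz":0,"hand":1},{"x":0.73,"y":0.05,"z":-0.5,"wx":0,"wy":0,"wz":0,"hand":1},{"x":0.73,"y":0.05,"z":-0.5,"wx":0,"wy":0,"wz":0,"hand":1}]' &&
python3 -m handwheel '[{"x":0.25,"y":0.02,"z":0,"wx":0,"wy":0,"wz":-0.04,"hand":1},{"x":0.5,"y":0.04,"z":0,"wx":0,"wy":0,"wz":-0.075,"hand":1},{"x":0.73,"y":0.05,"z":0,"wx":0,"wy":0,"wz":-0.075,"hand":1},{"x":0.73,"y":0.05,"z":0,"wx":0,"wy":0,"wz":-0.075,"hand":1},{"x":0.73,"y":0.05,"z":0,"wx":0,"wy":0,"wz":-0.075,"hand":1}]' &&
python3 -c "
from h import *
c=cap('wrist','w5.png'); print(pose().round(3)); print(proj(c,[593,-239.5,36]),proj(c,(pose()@[0,0,30,1])[:3]))
cv2.imwrite('pics/w5b.png',cv2.resize(c['frame'],(800,600),interpolation=cv2.INTER_CUBIC))"
```

```text
clock: 5.25
tcp_pos: [516.1, -120.6, 128.6]
tool_rot: [0.001, 0.892, -0.452, 0.0]
wrist_force: [-0.1, 0.1, -0.4]
grip_width: 0.285
grip_force: 61.2
clock: 5.75
tcp_pos: [592.5, -239.8, 127.3]
tool_rot: [-0.0, 0.94, -0.342, -0.002]
wrist_force: [0.7, 0.8, -1.0]
grip_width: 0.286
grip_force: 61.2
[[ 7.66000e-01 -6.43000e-01 -3.00000e-03  5.92262e+02]
 [-6.43000e-01 -7.66000e-01  2.00000e-03 -2.39055e+02]
 [-3.00000e-03  0.00000e+00 -1.00000e+00  1.27583e+02]
 [ 0.00000e+00  0.00000e+00  0.00000e+00  1.00000e+00]]
[[281.58240502 218.05530028]] [[281.27841063 262.75024208]]
```

View pics/w5b.png

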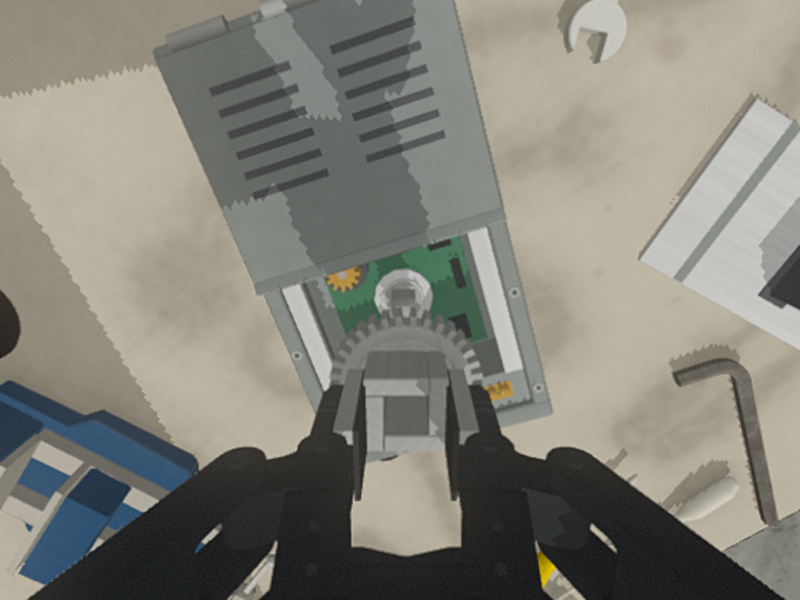

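Gear is held straight; wheel's front edge about (405,312), shoulder disc centre about (404,294), spindle aligned with the picture axes. Check the offsets numerically.

```bash
python3 - <<'E'
from h import *
np.set_printoptions(precision=1,suppress=True)
c=load("w5.png"); T=c["T"]@np.linalg.inv(c["hand_eye"]); s=.7
for z in(21,30): 
  P=[(T@[x,y,z,1])[:3] for x,y in((26.5,0),)]
  print("wheel front",z,proj(c,P)/s)
print("disc pred",proj(c,[[593,-239.5,16],[593,-239.5,36]])/s)
print("disc seen",onz(c,[[404*s,293*s]],16), "ang",sqang(c,(593,-240),36,5),sqang(c,(593,-240),36,6.5))
g=c["frame"][175:260,230:340]; cv2.imwrite("pics/z5.png",cv2.resize(g,(770,595),interpolation=cv2.INTER_CUBIC))
for o in brass(c,23.5): print(o)
E
```

```text
wheel front 21 [[402.8 313.7]]
wheel front 30 [[402.9 304.2]]
disc pred [[402.4 297.7]
 [402.3 311.5]]
disc seen [[ 594.5 -241.8   16. ]] ang (np.float32(51.964924), np.float32(0.5399689)) (np.float32(51.690655), np.float32(0.55733293))
(((400.88409423828125, -195.05032348632812), (10.557034492492676, 30.179819107055664), 60.96134948730469), 149.5, array([380.5, 397.8]))
(((520.900390625, -246.57798767089844), (13.897320747375488, 9.08322811126709), 68.19982147216797), 149.0, array([349.1, 273.1]))
(((620.6121826171875, -225.43991088867188), (18.076065063476562, 10.071769714355469), 67.43206787109375), 233.5, array([240.8, 194.8]))
```

View pics/z5.png

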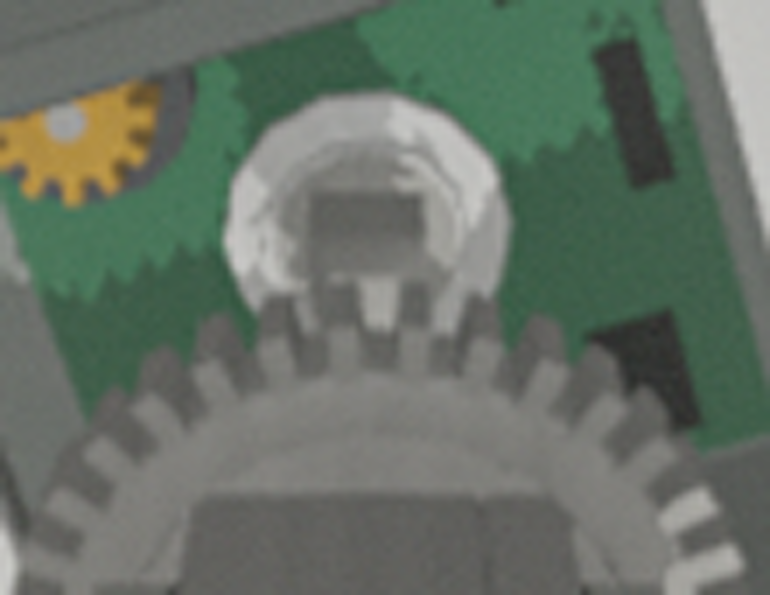

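Spindle upright seen square to the tool; gear sits ~1 mm back in the hand. Apply +2 mm tool x, -0.5 mm y and descend in stages.

```bash
python3 -m handwheel '[{"x":0.011,"y":-0.003,"z":0.15,"wx":0,"wy":0,"wz":0,"hand":1},{"x":0.011,"y":-0.003,"z":0.27,"wx":0,"wy":0,"wz":0,"hand":1},{"x":0.011,"y":-0.003,"z":0.29,"wx":0,"wy":0,"wz":0,"hand":1},{"x":0.011,"y":-0.003,"z":0.31,"wx":0,"wy":0,"wz":0,"hand":1},{"x":0.011,"y":-0.003,"z":0.33,"wx":0,"wy":0,"wz":0,"hand":1},{"x":0.011,"y":-0.003,"z":0.34,"wx":0,"wy":0,"wz":0,"hand":1}]'; python3 -m handwheel '[{"x":0,"y":0,"z":0.01,"wx":0,"wy":0,"wz":0,"hand":1},{"x":0,"y":0,"z":0.02,"wx":0,"wy":0,"wz":0,"hand":1},{"x":0,"y":0,"z":0.02,"wx":0,"wy":0,"wz":0,"hand":1}]'
```

```text
clock: 6.4
tcp_pos: [595.8, -240.7, 62.6]
tool_rot: [-0.0, 0.94, -0.342, 0.0]
wrist_force: [-2.9, 2.8, 4.0]
grip_width: 0.285
grip_force: 61.8
clock: 6.7
tcp_pos: [595.5, -240.5, 60.0]
tool_rot: [-0.001, 0.94, -0.342, -0.001]
wrist_force: [-6.3, 5.2, 10.3]
grip_width: 0.284
grip_force: 62.7
```

Force pushes the gear along -tool x; my correction was too much. Moving back.

```bash
python3 -m handwheel '[{"x":-0.006,"y":0,"z":0,"wx":0,"wy":0,"wz":0,"hand":1},{"x":-0.010,"y":0,"z":0,"wx":0,"wy":0,"wz":0,"hand":1},{"x":-0.010,"y":0,"z":0.01,"wx":0,"wy":0,"wz":0,"hand":1},{"x":-0.010,"y":0,"z":0.02,"wx":0,"wy":0,"wz":0,"hand":1}]'
```

```text
clock: 7.1
tcp_pos: [595.5, -240.3, 59.2]
tool_rot: [0.0, 0.94, -0.342, 0.001]
wrist_force: [-11.5, 6.1, 28.2]
grip_width: 0.284
grip_force: 64.6
```

```bash
python3 -m handwheel '[{"x":0,"y":0,"z":-0.05,"wx":0,"wy":0,"wz":0,"hand":1},{"x":0,"y":0,"z":-0.08,"wx":0,"wy":0,"wz":0,"hand":1},{"x":0,"y":0,"z":-0.08,"wx":0,"wy":0,"wz":0,"hand":1}]'; python3 -c "
from h import *
c=cap('wrist','w6.png'); print(ctrl.sense()['tcp_pos'],ctrl.sense()['wrist_force'])
print(tool((593,-239.5,60))*200)"
```

```text
clock: 7.4
tcp_pos: [594.8, -240.3, 70.6]
tool_rot: [0.0, 0.94, -0.342, 0.002]
wrist_force: [1.2, -0.5, -0.8]
grip_width: 0.285
grip_force: 61.1
[ 594.20538847 -240.0019034    69.59684282] [ 0.06961944 -1.39379411 -0.80886194]
[-1.26048729  0.39265054  9.59485581]
```

```bash
python3 -m handwheel '[{"x":-0.010,"y":0,"z":0,"wx":0,"wy":0,"wz":0,"hand":1},{"x":-0.010,"y":0,"z":0.02,"wx":0,"wy":0,"wz":0,"hand":1},{"x":-0.010,"y":0,"z":0.04,"wx":0,"wy":0,"wz":0,"hand":1},{"x":-0.010,"y":0,"z":0.06,"wx":0,"wy":0,"wz":0,"hand":1},{"x":-0.010,"y":0,"z":0.07,"wx":0,"wy":0,"wz":0,"hand":1},{"x":-0.010,"y":0,"z":0.07,"wx":0,"wy":0,"wz":0,"hand":1}]'; python3 -c "
from h import *
s=ctrl.sense(); R_=pose()[:3,:3]; print('F tool',R_.T@s['wrist_force'],'M tool',R_.T@s['moment'])"
```

```text
clock: 8.05
tcp_pos: [592.3, -238.5, 54.4]
tool_rot: [0.0, 0.94, -0.342, 0.0]
wrist_force: [1.9, -1.1, -2.2]
grip_width: 0.285
grip_force: 61.1
F tool [ 2.13928851 -0.34907073  2.17365775] M tool [-0.03637809  0.40316406 -0.03105836]
```

It has passed the taper freely. Continue down.

```bash
python3 -m handwheel '[{"x":0,"y":0,"z":0.015,"wx":0,"wy":0,"wz":0,"hand":1},{"x":0,"y":0,"z":0.03,"wx":0,"wy":0,"wz":0,"hand":1},{"x":0,"y":0,"z":0.04,"wx":0,"wy":0,"wz":0,"hand":1},{"x":0,"y":0,"z":0.046,"wx":0,"wy":0,"wz":0,"hand":1},{"x":0,"y":0,"z":0.046,"wx":0,"wy":0,"wz":0,"hand":1}]'; python3 -c "
from h import *
s=ctrl.sense(); R_=pose()[:3,:3]; print('F tool',R_.T@s['wrist_force'],'M tool',R_.T@s['moment'])"
```

```text
clock: 8.55
tcp_pos: [592.4, -238.5, 45.9]
tool_rot: [0.0, 0.94, -0.342, 0.0]
wrist_force: [0.1, -1.2, 0.5]
grip_width: 0.288
grip_force: 61.2
F tool [ 0.89788778  0.85219143 -0.51719744] M tool [0.01228425 0.26153214 0.01045773]
```

```bash
python3 -m handwheel '[{"x":0,"y":0,"z":0.01,"wx":0,"wy":0,"wz":0,"hand":1},{"x":0,"y":0,"z":0.016,"wx":0,"wy":0,"wz":0,"hand":1},{"x":0,"y":0,"z":0.016,"wx":0,"wy":0,"wz":0,"hand":1}]'
```

```text
clock: 8.85
tcp_pos: [592.6, -238.6, 45.7]
tool_rot: [0.0, 0.94, -0.342, -0.0]
wrist_force: [-6.1, 2.8, 14.9]
grip_width: 0.29
grip_force: 63.1
```

Seated (15 N at z 45.7, matches 29.8+16). Release with partial opening and rise.

```bash
python3 -m handwheel '[{"x":0,"y":0,"z":-0.013,"wx":0,"wy":0,"wz":0,"hand":0.12},{"x":0,"y":0,"z":-0.013,"wx":0,"wy":0,"wz":0,"hand":0.12},{"x":0,"y":0,"z":-0.013,"wx":0,"wy":0,"wz":0,"hand":0.12},{"x":0,"y":0,"z":-0.013,"wx":0,"wy":0,"wz":0,"hand":0.12},{"x":0,"y":0,"z":-0.013,"wx":0,"wy":0,"wz":0,"hand":0.12},{"x":0,"y":0,"z":-0.1,"wx":0,"wy":0,"wz":0,"hand":0.12},{"x":0,"y":0,"z":-0.3,"wx":0,"wy":0,"wz":0,"hand":0.12},{"x":0,"y":0,"z":-0.5,"wx":0,"wy":0,"wz":0,"hand":0.12},{"x":0,"y":0,"z":-0.6,"wx":0,"wy":0,"wz":0,"hand":0.12},{"x":0,"y":0,"z":-0.6,"wx":0,"wy":0,"wz":0,"hand":0.12}]'; python3 -c "
from h import *
c=cap('wrist','w7.png'); np.set_printoptions(precision=1,suppress=True)
u,v=proj(c,[593,-239.5,25])[0].astype(int); print(u,v)
# gear wheel top expected circle
P=[[593+26.5*np.cos(a),-239.5+26.5*np.sin(a),25] for a in np.linspace(0,6.28,60)]
f=c['frame'].copy(); cv2.polylines(f,[proj(c,P).astype(np.int32)],True,(0,0,255),1)
v=max(v,80);cv2.imwrite('pics/z7.png',cv2.resize(f[v-80:v+80,u-100:u+100],(800,640)[:2] and (750,600),interpolation=cv2.INTER_CUBIC))
print(tool((470.8,-416.4,100))*200, pose()[:3,3])
for o in brass(c): print(o[0])"
```

```text
clock: 9.85
tcp_pos: [595.0, -239.8, 169.3]
tool_rot: [0.001, 0.94, -0.342, 0.005]
wrist_force: [0.4, -0.7, -0.2]
grip_width: 0.44
grip_force: 0.0
284 199
[ 19.4 214.8  66. ] [ 593.6 -239.1  166.2]
((548.3914184570312, -221.0126190185547), (79.0005111694336, 8.202827453613281), 67.20697021484375)
((624.7587280273438, -231.34906005859375), (15.729462623596191, 9.957701683044434), 66.17316436767578)
```

View pics/z7.png

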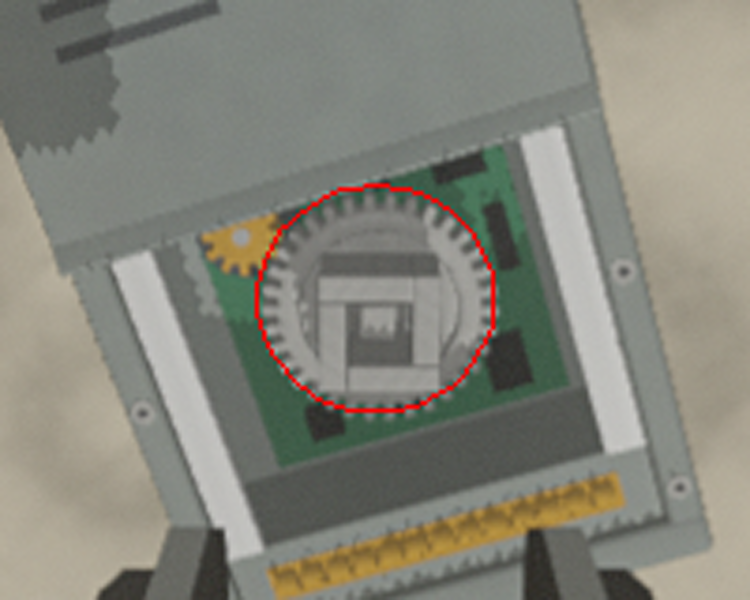

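Gear sits centred inside the predicted circle at the seated height, hub square on the spindle, released. (That was the last picture view.) Now to the cover, turning to yaw 111.5°.

```bash
python3 -m handwheel '[{"x":0.03,"y":0.25,"z":0,"wx":0,"wy":0,"wz":-0.842,"hand":0.12},{"x":0.05,"y":0.5,"z":0,"wx":0,"wy":0,"wz":-0.842,"hand":0.12},{"x":0.09,"y":0.75,"z":0,"wx":0,"wy":0,"wz":-0.842,"hand":0.12},{"x":0.09,"y":1,"z":0,"wx":0,"wy":0,"wz":-0.842,"hand":0.12},{"x":0.09,"y":1,"z":0,"wx":0,"wy":0,"wz":-0.842,"hand":0.12},{"x":0.09,"y":1,"z":0,"wx":0,"wy":0,"wz":-0.842,"hand":0.12},{"x":0.09,"y":1,"z":0,"wx":0,"wy":0,"wz":-0.842,"hand":0.12},{"x":0.09,"y":1,"z":0,"wx":0,"wy":0,"wz":-0.842,"hand":0.12},{"x":0.09,"y":1,"z":0,"wx":0,"wy":0,"wz":-0.842,"hand":0.12},{"x":0.09,"y":1,"z":0,"wx":0,"wy":0,"wz":-0.842,"hand":0.12},{"x":0.09,"y":1,"z":0,"wx":0,"wy":0,"wz":-0.842,"hand":0.12},{"x":0.09,"y":1,"z":0,"wx":0,"wy":0,"wz":-0.842,"hand":0.12}]' && python3 -m handwheel '[{"x":0,"y":0,"z":0,"wx":0,"wy":0,"wz":-0.27,"hand":0.12},{"x":0,"y":0,"z":0,"wx":0,"wy":0,"wz":-0.27,"hand":0.12},{"x":0,"y":0,"z":0,"wx":0,"wy":0,"wz":-0.27,"hand":0.12},{"x":0,"y":0,"z":0,"wx":0,"wy":0,"wz":-0.27,"hand":0.12},{"x":0,"y":0,"z":0,"wx":0,"wy":0,"wz":-0.27,"hand":0.12},{"x":0,"y":0,"z":0,"wx":0,"wy":0,"wz":-0.27,"hand":0.12},{"x":0,"y":0,"z":0,"wx":0,"wy":0,"wz":-0.27,"hand":0.12}]'; python3 -c "
from h import *
np.set_printoptions(precision=1,suppress=True)
c=cap('wrist','w8.png'); T=pose(); print(np.degrees(np.arctan2(T[1,0],T[0,0])),T[:3,3],tool((470.8,-416.4,60))*200)
for o in cover(c): print(o)
hsv=cv2.cvtColor(c['frame'],cv2.COLOR_BGR2HSV); m=cv2.inRange(hsv,(0,0,0),(180,255,75))
for k in cv2.findContours(m,cv2.RETR_EXTERNAL,cv2.CHAIN_APPROX_NONE)[0]:
  if cv2.contourArea(k)>300: P=onz(c,k.reshape(-1,2),27)[:,:2].astype(np.float32); print('dark',cv2.minAreaRect(P),cv2.contourArea(k))
print(proj(c,[470.8,-416.4,27]))
"
```

```text
clock: 11.1
tcp_pos: [476.7, -402.3, 160.4]
tool_rot: [-0.002, 0.857, 0.515, -0.0]
wrist_force: [0.8, 0.0, 0.1]
grip_width: 0.44
grip_force: 0.0
clock: 11.8
tcp_pos: [476.7, -402.4, 160.6]
tool_rot: [-0.002, 0.572, 0.82, 0.0]
wrist_force: [-0.5, -0.6, 0.9]
grip_width: 0.443
grip_force: 0.0
110.13913381980271 [ 476.8 -402.5  160.9] [-11.3 -10.3 100.8]
(((531.4221801757812, -392.4287414550781), (22.586557388305664, 89.94256591796875), 21.601985931396484), 2360.5, array([347.5, 201.4]))
(((475.3741455078125, -414.7986755371094), (89.75993347167969, 90.85892486572266), 21.603256225585938), 9548.5, array([279.4, 202.2]))
(((604.4886474609375, -257.1899108886719), (39.87565231323242, 95.10799407958984), 67.2383041381836), 1634.5, array([502.3,  99.6]))
dark ((524.0307006835938, -537.2926025390625), (545.336669921875, 181.7044219970703), 20.270341873168945) 37237.0
dark ((604.9142456054688, -261.1259765625), (49.618003845214844, 25.136302947998047), 36.898555755615234) 777.5
dark ((600.0597534179688, -300.4366455078125), (16.993833541870117, 199.56884765625), 67.24253845214844) 4486.0
dark ((574.5682373046875, -234.401611328125), (57.27609634399414, 32.19718551635742), 67.99048614501953) 1274.0
[[273.1 215.2]]
```

```bash
python3 -m handwheel '[{"x":-0.056,"y":-0.052,"z":0.2,"wx":0,"wy":0,"wz":-0.008,"hand":0.12},{"x":-0.056,"y":-0.052,"z":0.4,"wx":0,"wy":0,"wz":-0.008,"hand":0.12},{"x":-0.056,"y":-0.052,"z":0.55,"wx":0,"wy":0,"wz":-0.008,"hand":0.12},{"x":-0.056,"y":-0.052,"z":0.55,"wx":0,"wy":0,"wz":-0.008,"hand":0.12},{"x":-0.056,"y":-0.052,"z":0.65,"wx":0,"wy":0,"wz":-0.008,"hand":0.12},{"x":-0.056,"y":-0.052,"z":0.65,"wx":0,"wy":0,"wz":-0.008,"hand":0.12}]'; python3 -c "
from h import *
for i in range(4): T=pose(); print(np.degrees(np.arctan2(T[1,0],T[0,0])).round(2),tool((471,-416.4,24.5))); ctrl.capture('top')"
```

```text
clock: 12.45
tcp_pos: [470.9, -416.4, 31.4]
tool_rot: [-0.002, 0.562, 0.827, 0.0]
wrist_force: [-0.1, 0.4, -0.0]
grip_width: 0.442
grip_force: 0.0
111.64 [-0.00039141  0.00050124  0.03462203]
111.65 [ 0.00355324 -0.00112328  0.04121798]
111.67 [ 0.00758627 -0.00259843  0.04648406]
111.68 [ 0.01011938 -0.00347422  0.04954918]
```

```bash
python3 -m handwheel '[{"x":0,"y":0,"z":0.037,"wx":0,"wy":0,"wz":0,"hand":0.12},{"x":0,"y":0,"z":0.037,"wx":0,"wy":0,"wz":0,"hand":0.12},{"x":0,"y":0,"z":0.037,"wx":0,"wy":0,"wz":0,"hand":1},{"x":0,"y":0,"z":0.037,"wx":0,"wy":0,"wz":0,"hand":1},{"x":0,"y":0,"z":0.037,"wx":0,"wy":0,"wz":0,"hand":1},{"x":0,"y":0,"z":0.037,"wx":0,"wy":0,"wz":0,"hand":1},{"x":0,"y":0,"z":0.037,"wx":0,"wy":0,"wz":0,"hand":1},{"x":0,"y":0,"z":0.037,"wx":0,"wy":0,"wz":0,"hand":1}]'
```

```text
clock: 13.45
tcp_pos: [471.9, -417.5, 25.5]
tool_rot: [0.0, 0.561, 0.828, -0.0]
wrist_force: [0.4, -0.5, 2.0]
grip_width: 0.101
grip_force: 61.3
```

Cover gripped. Lift, turn to the unit's yaw and go above the start of the tuck.

```bash
python3 -m handwheel '[{"x":0,"y":0,"z":-0.15,"wx":0,"wy":0,"wz":0,"hand":1},{"x":0,"y":0,"z":-0.3,"wx":0,"wy":0,"wz":0,"hand":1},{"x":0,"y":0,"z":-0.45,"wx":0,"wy":0,"wz":0,"hand":1},{"x":0.2,"y":0.18,"z":-0.53,"wx":0,"wy":0,"wz":0.04,"hand":1},{"x":0.35,"y":0.32,"z":-0.53,"wx":0,"wy":0,"wz":0.08,"hand":1},{"x":0.5,"y":0.45,"z":-0.53,"wx":0,"wy":0,"wz":0.12,"hand":1},{"x":0.65,"y":0.58,"z":-0.53,"wx":0,"wy":0,"wz":0.165,"hand":1},{"x":0.783,"y":0.705,"z":-0.53,"wx":0,"wy":0,"wz":0.21,"hand":1},{"x":0.783,"y":0.705,"z":-0.53,"wx":0,"wy":0,"wz":0.246,"hand":1},{"x":0.783,"y":0.705,"z":-0.53,"wx":0,"wy":0,"wz":0.246,"hand":1},{"x":0.783,"y":0.705,"z":-0.53,"wx":0,"wy":0,"wz":0.246,"hand":1}]'; cat >> h.py <<'E'
U=np.eye(4); U[:3,:3]=R.from_euler("z",-22.75,degrees=True).as_matrix(); U[:3,3]=[593,-239.6,0]
def inunit(T=None):
    "TCP in the unit frame (mm), and yaw error, tilt (deg)"
    A=np.linalg.inv(U)@(pose() if T is None else T); return A[:3,3].round(1), np.degrees(np.arctan2(-A[0,0],A[1,0])).round(2), np.degrees(np.arcsin(A[2,1])).round(2)
E
python3 -c "
from h import *
for i in range(5): ctrl.capture('top'); print(inunit())
c=cap('wrist','w9.png')
Ti=c['T']; d=dict(c); d['T']=c['hand_eye']
np.set_printoptions(precision=1,suppress=True)
for o in cover(d,21.8): print('cover in tool frame',o)
for o in brass(c): print('strip',o[0])
"
```

```text
clock: 14.55
tcp_pos: [544.3, -219.7, 130.6]
tool_rot: [-0.0, 0.831, 0.556, -0.0]
wrist_force: [0.1, -1.1, -1.4]
grip_width: 0.103
grip_force: 60.9
(array([-52.4,  -0.8, 130.8]), np.float64(0.24), np.float64(-0.04))
(array([-52.3,  -1. , 130.9]), np.float64(0.2), np.float64(-0.03))
(array([-52.2,  -1.1, 131. ]), np.float64(0.17), np.float64(-0.02))
(array([-52.2,  -1. , 131.1]), np.float64(0.15), np.float64(-0.02))
(array([-52.2,  -1. , 131.1]), np.float64(0.14), np.float64(-0.01))
cover in tool frame (((-52.56077575683594, 113.80087280273438), (15.243624687194824, 83.47444915771484), 28.489837646484375), 1589.0, array([494.2, 354.5]))
cover in tool frame (((-2.480217933654785, 116.30668640136719), (38.26189041137695, 29.399667739868164), 89.43202209472656), 2023.0, array([526.4, 276.6]))
cover in tool frame (((5.041015625, 25.98719024658203), (85.56432342529297, 138.67127990722656), 3.8100709915161133), 25844.0, array([332.6, 243.5]))
cover in tool frame (((52.264949798583984, 28.765247344970703), (13.006744384765625, 66.11573028564453), 0.035447556525468826), 1929.0, array([341.6, 160.4]))
strip ((414.2626647949219, -162.09625244140625), (20.184980392456055, 72.25607299804688), 14.066425323486328)
strip ((619.1141357421875, -213.9381561279297), (9.007984161376953, 16.230287551879883), 67.29625701904297)
strip ((560.868896484375, -188.56423950195312), (10.937585830688477, 6.993442535400391), 67.41801452636719)
```

```bash
python3 - <<'E'
from h import *
np.set_printoptions(precision=1,suppress=True)
c=load('w9.png'); d=dict(c); d['T']=c['hand_eye']
hsv=cv2.cvtColor(c["frame"],cv2.COLOR_BGR2HSV)
m=cv2.inRange(hsv,(0,0,125),(180,28,255)); m=cv2.morphologyEx(m,cv2.MORPH_OPEN,np.ones((3,3)))
k=max(cv2.findContours(m,cv2.RETR_EXTERNAL,cv2.CHAIN_APPROX_NONE)[0],key=cv2.contourArea).reshape(-1,2)
P=onz(d,k,21.8)[:,:2]
for y in range(-40,90,10):
    s=P[abs(P[:,1]-y)<5]; print(y, s[:,0].max() if len(s) else None, end='; ')
print()
for x in range(10,45,6):
    s=P[abs(P[:,0]-x)<3]; print(x,s[:,1].min(),s[:,1].max())
E
```

```text
-40 45.323597648702915; -30 45.32469019802725; -20 45.32468173225004; -10 45.323397668262025; 0 44.85675459003627; 10 44.85111814668428; 20 44.84297212632867; 30 47.58951336463981; 40 44.821023020465844; 50 44.806956366052326; 60 44.790088750547895; 70 44.77192548760962; 80 -8.158760890143952; 
10 -41.23489599086971 73.96969350769551
16 -41.289327116280674 73.89334903463715
22 -41.21531390253603 73.89290534568111
28 -41.26514402178792 73.89142229090683
34 -41.22986653933265 73.95736201419527
40 -41.19330438200287 73.9449059537676
```

Cover lies true in the hand (edge at 44.9, far edge at +74, near at -41). Tilt near edge up and lower to just above the ledges.

```bash
python3 -m handwheel '[{"x":0.005,"y":0.005,"z":0.1,"wx":0.019,"wy":0,"wz":0,"hand":1},{"x":0.005,"y":0.005,"z":0.2,"wx":0.019,"wy":0,"wz":0,"hand":1},{"x":0.005,"y":0.005,"z":0.25,"wx":0.019,"wy":0,"wz":0,"hand":1},{"x":0.005,"y":0.005,"z":0.25,"wx":0.019,"wy":0,"wz":0,"hand":1}]'; python3 -c "
from h import *
for i in range(3): ctrl.capture('top'); print(inunit(),ctrl.sense()['wrist_force'].round(1))"
```

```text
clock: 15.25
tcp_pos: [544.6, -218.7, 79.1]
tool_rot: [-0.027, 0.831, 0.555, -0.018]
wrist_force: [-0.9, 0.1, -1.5]
grip_width: 0.105
grip_force: 60.9
(array([-51.8,   0.6,  80.5]), np.float64(0.16), np.float64(-3.52)) [-0.  -0.2 -1.5]
(array([-51.1,   0.6,  81.5]), np.float64(0.16), np.float64(-3.4)) [ 0.5  0.4 -1.4]
(array([-50.6,   0.5,  82.2]), np.float64(0.17), np.float64(-3.33)) [ 0.3  0.1 -0.7]
```

```bash
for i in 1; do python3 -m handwheel '[{"x":0,"y":0,"z":0.015,"wx":0,"wy":0,"wz":0,"hand":1},{"x":0,"y":0,"z":0.015,"wx":0,"wy":0,"wz":0,"hand":1}]'; python3 -m handwheel '[{"x":0,"y":0,"z":0.01,"wx":0,"wy":0,"wz":0,"hand":1},{"x":0,"y":0,"z":0.01,"wx":0,"wy":0,"wz":0,"hand":1}]'; done; python3 -c "
from h import *
ctrl.capture('top'); print(inunit(),ctrl.sense()['wrist_force'].round(1),ctrl.sense()['moment'].round(2))"
```

```text
clock: 15.6
tcp_pos: [546.2, -219.2, 78.8]
tool_rot: [-0.024, 0.831, 0.555, -0.016]
wrist_force: [-1.0, -1.1, -1.0]
grip_width: 0.104
grip_force: 60.9
clock: 15.8
tcp_pos: [545.7, -219.0, 76.1]
tool_rot: [-0.025, 0.831, 0.555, -0.017]
wrist_force: [0.2, 1.5, -1.5]
grip_width: 0.101
grip_force: 60.9
(array([-51.6,   0.8,  76.2]), np.float64(0.17), np.float64(-3.43)) [ 0.4 -0.8 -2. ] [-0.01 -0.04 -0.07]
```

```bash
python3 -m handwheel '[{"x":0,"y":0,"z":0.005,"wx":0,"wy":0,"wz":0,"hand":1},{"x":0,"y":0,"z":0.005,"wx":0,"wy":0,"wz":0,"hand":1}]' | grep -E 'tcp|wrist'; python3 -m handwheel '[{"x":0,"y":0,"z":0.005,"wx":0,"wy":0,"wz":0,"hand":1},{"x":0,"y":0,"z":0.005,"wx":0,"wy":0,"wz":0,"hand":1}]'| grep -E 'tcp|wrist';  python3 -c "
from h import *
ctrl.capture('top'); print(inunit(),ctrl.sense()['wrist_force'].round(1),ctrl.sense()['moment'].round(2))"
```

```text
tcp_pos: [545.8, -219.1, 75.6]
wrist_force: [-1.6, 0.6, 1.4]
tcp_pos: [545.9, -219.1, 75.2]
wrist_force: [-4.2, 1.7, 5.1]
(array([-51.3,   0.7,  75.2]), np.float64(0.17), np.float64(-3.4)) [-4.1  1.7  4.4] [0.15 0.31 0.03]
```

Contact at the expected height. Slide forward with the edge just lightly on the ledge.

```bash
python3 -m handwheel '[{"x":0,"y":0.02,"z":-0.005,"wx":0,"wy":0,"wz":0,"hand":1},{"x":0,"y":0.045,"z":-0.007,"wx":0,"wy":0,"wz":0,"hand":1},{"x":0,"y":0.07,"z":-0.008,"wx":0,"wy":0,"wz":0,"hand":1},{"x":0,"y":0.09,"z":-0.009,"wx":0,"wy":0,"wz":0,"hand":1},{"x":0,"y":0.09,"z":-0.009,"wx":0,"wy":0,"wz":0,"hand":1}]' | grep -E 'tcp|wrist';  python3 -c "
from h import *
ctrl.capture('top'); print(inunit(),ctrl.sense()['wrist_force'].round(1),ctrl.sense()['moment'].round(2))"
```

```text
tcp_pos: [563.3, -226.4, 75.3]
wrist_force: [-1.9, -0.0, 3.4]
(array([-32.5,   0.7,  75.2]), np.float64(0.17), np.float64(-3.31)) [-0.1 -0.5  2.4] [-0.06 -0.16  0.04]
```

```bash
python3 -m handwheel '[{"x":0,"y":0.025,"z":-0.0015,"wx":0,"wy":0,"wz":0,"hand":1},{"x":0,"y":0.05,"z":-0.003,"wx":0,"wy":0,"wz":0,"hand":1},{"x":0,"y":0.075,"z":-0.0045,"wx":0,"wy":0,"wz":0,"hand":1},{"x":0,"y":0.1,"z":-0.006,"wx":0,"wy":0,"wz":0,"hand":1},{"x":0,"y":0.1,"z":-0.006,"wx":0,"wy":0,"wz":0,"hand":1}]' | grep -E 'tcp|wrist';  python3 -c "
from h import *
for n in ('scene','top'): cap(n,n+'10.png')
print(inunit(),ctrl.sense()['wrist_force'].round(1),ctrl.sense()['moment'].round(2))"
```

```text
tcp_pos: [581.6, -233.9, 75.2]
wrist_force: [-1.4, 1.2, 3.7]
(array([-12.8,   0.8,  75.2]), np.float64(0.17), np.float64(-3.31)) [0.3 0.2 3. ] [-0.14 -0.24  0.  ]
```

Tucked to about x 61 with light forces. Lower the near edge about the far edge.

```bash
python3 -m handwheel '[{"x":0,"y":0.003,"z":0.005,"wx":-0.004,"wy":0,"wz":0,"hand":1},{"x":0,"y":0.002,"z":0.011,"wx":-0.009,"wy":0,"wz":0,"hand":1},{"x":0,"y":0,"z":0.017,"wx":-0.014,"wy":0,"wz":0,"hand":1},{"x":0,"y":-0.001,"z":0.022,"wx":-0.0185,"wy":0,"wz":0,"hand":1},{"x":0,"y":-0.001,"z":0.022,"wx":-0.0185,"wy":0,"wz":0,"hand":1}]' | grep -E 'tcp|wrist';  python3 -c "
from h import *
ctrl.capture('top');print(inunit(),ctrl.sense()['wrist_force'].round(1),ctrl.sense()['moment'].round(2))"
```

```text
tcp_pos: [580.6, -233.5, 71.9]
wrist_force: [-2.4, 1.3, 8.5]
(array([-13.9,   0.8,  71.9]), np.float64(0.17), np.float64(-0.04)) [-3.4  1.   8. ] [0.29 0.7  0.  ]
```

```bash
python3 -m handwheel '[{"x":0,"y":0,"z":0.007,"wx":0,"wy":0,"wz":0,"hand":1},{"x":0,"y":0,"z":0.015,"wx":0,"wy":0,"wz":0,"hand":1},{"x":0,"y":0,"z":0.015,"wx":0,"wy":0,"wz":0,"hand":1},{"x":0,"y":0,"z":0.015,"wx":0,"wy":0,"wz":0,"hand":1}]' | grep -E 'tcp|wrist|grip';  python3 -c "
from h import *
ctrl.capture('top');print(inunit(),ctrl.sense()['wrist_force'].round(1),ctrl.sense()['moment'].round(2))"
```

```text
tcp_pos: [580.6, -233.5, 71.5]
wrist_force: [-10.7, 5.3, 22.5]
grip_width: 0.096
grip_force: 64.3
(array([-13.8,   0.8,  71.5]), np.float64(0.19), np.float64(-0.13)) [-11.4   5.3  22.6] [ 0.84  1.77 -0.03]
```

```bash
python3 -m handwheel '[{"x":0,"y":-0.004,"z":0.003,"wx":-0.002,"wy":0,"wz":0,"hand":1},{"x":0,"y":-0.008,"z":0.006,"wx":-0.004,"wy":0,"wz":0,"hand":1},{"x":0,"y":-0.008,"z":0.006,"wx":-0.004,"wy":0,"wz":0,"hand":1},{"x":0,"y":-0.008,"z":0.006,"wx":-0.004,"wy":0,"wz":0,"hand":1}]' | grep -E 'tcp|wrist|grip';  python3 -c "
from h import *
for i in range(3): ctrl.capture('top');print(inunit(),ctrl.sense()['wrist_force'].round(1),ctrl.sense()['moment'].round(2))"
```

```text
tcp_pos: [580.4, -233.4, 71.5]
wrist_force: [-8.6, 5.1, 23.7]
grip_width: 0.103
grip_force: 64.9
(array([-14. ,   0.8,  71.5]), np.float64(0.18), np.float64(0.79)) [-8.3  4.7 24. ] [ 0.89  1.69 -0.  ]
(array([-14. ,   0.8,  71.5]), np.float64(0.18), np.float64(0.79)) [-7.9  3.9 23.6] [0.87 1.75 0.02]
(array([-14. ,   0.8,  71.5]), np.float64(0.18), np.float64(0.79)) [-7.8  3.4 23.7] [0.91 1.7  0.01]
```

Force balance (from the contact lever arm) shows support shared by near (>strip force) and far ledges. Even it out a little and press slightly more.

```bash
python3 -m handwheel '[{"x":0,"y":0,"z":0.005,"wx":0.002,"wy":0,"wz":0,"hand":1},{"x":0,"y":0,"z":0.008,"wx":0.002,"wy":0,"wz":0,"hand":1},{"x":0,"y":0,"z":0.008,"wx":0.002,"wy":0,"wz":0,"hand":1},{"x":0,"y":0,"z":0.008,"wx":0.002,"wy":0,"wz":0,"hand":1}]' | grep -E 'tcp|wrist|grip';  python3 -c "
from h import *
np.set_printoptions(precision=2,suppress=True)
for i in range(2): ctrl.capture('top')
s=ctrl.sense();F=U[:3,:3].T@s['wrist_force'];M=U[:3,:3].T@s['moment'];Fz=F[2]+2;dx=(-.17*F[0]-M[1]+.036)/Fz*1e3
print(inunit(),F,M,'dx',dx,'near',Fz*(75-dx)/113,'far',Fz*(dx+38)/113)
c=cap('wrist','w11.png'); d=dict(c); d['T']=c['hand_eye']; 
# lid front edge / cover outline in unit frame
m=cv2.inRange(cv2.cvtColor(c['frame'],cv2.COLOR_BGR2HSV),(0,0,125),(180,28,255)); m=cv2.morphologyEx(m,cv2.MORPH_OPEN,np.ones((3,3)))
k=max(cv2.findContours(m,cv2.RETR_EXTERNAL,cv2.CHAIN_APPROX_NONE)[0],key=cv2.contourArea).reshape(-1,2)
P=onz(d,k,21.8)[:,:2]
Q=onz(c,k,49)-U[:3,3]; Q=Q@U[:3,:3]
for x in (10,20,30,40):
    s=abs(P[:,0]-x)<3
    print(x,'tool y',P[s,1].min(),P[s,1].max(),'unit x',Q[s,0].min(),Q[s,0].max())
for y in (-35,-20,0,10,20,30): 
    s=P[abs(P[:,1]-y)<5]; print(y,s[:,0].max())
"
```

```text
tcp_pos: [580.5, -233.5, 71.4]
wrist_force: [-12.2, 6.2, 31.7]
grip_width: 0.1
grip_force: 65.7
(array([-13.9,   0.8,  71.4]), np.float64(0.19), np.float64(0.39)) [-13.76   0.57  31.35] [ 0.17  2.6  -0.01] dx -6.885404405950688 near 24.164947450314678 far 9.182131698837336
10 tool y -43.113268005938245 46.336865023047594 unit x -57.02909764109049 32.809404334165045
20 tool y -43.136005075267306 50.508577471399654 unit x -57.08626140643143 36.98231750105931
30 tool y -43.20973934889861 48.63954951378199 unit x -57.17430067383354 35.081254056468886
40 tool y -43.65087471589708 48.59020003600439 unit x -57.664183322967205 34.985181799694345
-35 47.164253002912844
-20 47.62364931725335
0 47.61960748552622
10 47.15556471441569
20 47.60205756640672
30 47.59426372402776
```

```bash
python3 -c "
from h import *
print(ctrl.sense()['clock'],ctrl.sense()['wrist_force'],ctrl.sense()['grip_force']); print(ctrl.finish_job())"
```

```text
19.55 [-12.8160818    6.49236545  31.73464528] 65.71296393871307
the job is handed in; nothing more can be done
None
```

I handed the job in at 19.6 s: the gear is seated and released, and the cover is tucked about 20 mm under the lip, gripped and pressed down with about 32 N. The force readings put load on both ledges, but I had no direct measurement that the lid is fully shut, and no verdict came back.

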